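# Draw the spring-locked slide bolt of a sample box

### The job

Unlock the sample storage box on the bench: press its spring safety catch right down with one fingertip and, keeping it held down, push the bolt's upright tab all the way towards the box's front (away from the lid) with the other fingertip. Then let go of both, so that the catch springs back up and keeps the bolt drawn. Nothing is to be gripped or lifted, and the bottle and the jars stay where they stand.

Things in the scene. Friction and masses are not known exactly. Their poses are not given: they have to be found in the camera images.
- box: White steel sample box fixed to the bench, 310 (x) x 250 (y) mm; place and yaw vary. Origin on the bench. Its metal deck, 80 mm above the bench, runs from box x -160 mm (front) to 4, the shut grey lid (86 mm high, bow handle at x 85 up to 113 mm) from 4 to 148. The bolt is drawn to box -x; the catch is on the +y side, the tab on the -y side. Straps and catch housing on the deck end below 103 mm.
- pad (a point): Centre of the top face of the safety catch: a flat level steel pad with fine cross ribs, 90 mm long (box x), 36 wide (box y), 5 thick, above a dark housing. At box x -50, y 32, z 116 mm when up; goes straight down 8 mm. A fingertip may press it anywhere and slide along it. Axes as the box's.
- tab (a point): Centre of the bolt's upright steel tab, 10 mm thick (box x), 36 wide (box y), 100 to 140 mm above the bench, on the bolt bar beside the catch. Bolt home: box x -46, y -32, z 120 mm, 64 mm sideways from the pad's centre line; it moves with the bolt to box -x. Push its broad face that looks to the lid; behind that face is free room down to 103 mm above the bench, 48 mm long.
- catch (a joint): How far the catch is pressed down: 0 up, 0.008 m fully down (stop). Its spring pushes up with 4 N at 0, 7.2 N at 0.008. Less than 0.006 m down, its tooth stands between teeth on the bolt and blocks it; let up half-way, it jams the bolt again.
- bolt (a joint): How far the bolt is drawn towards the box's front: 0 home (in the lid's keeper), 0.042 m fully drawn (hard stop). Sliding friction about 2.5 N, no spring. Past about 0.0375 m the released catch rises behind the bolt's last tooth and keeps it drawn.
- reagent_bottle: White plastic bottle, 60 mm across, 130 mm high, standing on the bench beside the box; origin under its centre. Leave alone.
- capped_jar: Amber jar with a black cap, 56 mm across, 70 mm high, standing on the bench beside the box; origin under its centre. Leave alone.
- sample_jar: Small clear jar with a white cap, 36 mm across, 45 mm high, standing on the box's lid; origin under its centre. Leave alone.

How it is judged:
By the outcome, as a careful person would: the job done as asked, in the order asked, and still so for the second after the job is handed in, with the robot touching nothing.
It also fails if it takes over 35 s, if anything falls off the work surface, if the arm or the gripper's body presses on something with over 40 N, if the wrist force passes 120 N, or if a joint passes its speed limit or range.

### The arm

A 7-joint arm with a two-finger parallel gripper is mounted at the origin on the work surface. World frame = base frame: x ahead of the robot, y to its left, z up, the work surface at z = 0. Lengths are in m, angles in rad, forces in N, time in s.
With the tool pointing down it reaches from about 0.35 to 0.9 m from the base axis. Payload 8.1 kg.
Tool frame: the origin (TCP) lies midway between the tips of the shut fingers; the grasp point (between the pads) lies 19 mm behind it (arm.pinch_z is the distance from the TCP to the grasp point, in m); z points along the fingers, y is the direction in which the jaws open and shut (so a half turn about z gives the same grasp; the last joint's range is limited). The gripper opens to 92 mm and grips with 3 to 60 N. Pads are 19 mm wide; open, the fingers measure 130 mm over their backs; the gripper's body (75 mm by 190 mm) begins 47 mm behind the grasp point.
Start: joints at [1.111, 0.434, 0.025, 1.573, -0.012, 1.134, -0.075], TCP at [0.218, -0.586, 0.227] pointing down, gripper open.
Joint ranges: [-2.62, 2.62], [-0.44, 2.09], [-1.27, 1.32], [0.08, 2.57], [-1.32, 4.46], [0.12, 2], [-2.74, 2.74]. Speed limits (rad/s): [2.22, 2.22, 3.01, 3.01, 3.14, 3.14, 3.14].

### API

Orientations are given as a rotation vector (axis times angle).
In Python, from cell import arm, eyes gives the robot as it stands.
- The arm moves only by the tool apply_moves, never from a script. Its argument "targets" is one flat list of numbers, 5 for each row, row after row: the closure, from 0 (fully open) to 1 (shut), then the shift along the tool's x, y, z each as a share of 40 cm, from -1 to 1, then the turn about the tool's z as a share of pi/2 rad, from -1 to 1. A call has 1 to 20 rows; each row shifts and turns the commanded pose from where the row before left it, along the tool's axes as they then stand; what a row does not reach is not made up. A row lasts 1/8 s, in which the tool goes at most 62.5 mm and 10.7 degrees, less where a joint would pass 70% of its speed; a pose out of reach is approached as far as the arm can. A call with a number of a shift or a turn outside -1 to 1 is refused whole. A call with a gripper value outside its range is refused whole. The fingers move at their own pace and stop on an object; "grip_force" is the grip in N (left out, the last holds). Time passes only in rows, so rows that do not move let the fingers close. It gives the time, the measured TCP pose, the force and the opening at its end, in the units of the state.
- arm.observe(): the state, without advancing time (a new reading comes with each control period).
- eyes.get_image(name): name is "side" or "top"; returns the picture (420x560x3 uint8, red, green, blue); there is no depth.
- eyes.camera_params(name): a dict with "camera_matrix" (3x3 intrinsics, pixels), "xyz" and "attitude" of the camera in the world. Camera axes: x right, y down, z forward; pixel columns grow to the right and rows downward; lengths in m; the calibration is good to about 2 mm. A picture is of the moment at which its call begins. camera_params takes no time and is no camera call.
- arm.sign_off(): hands the job in, once; it reports no verdict.
The state is a dict: "clock": time; "joints": joint angles; "dq": joint speeds; "joint_efforts": joint torques, N m; "position": TCP position; "ee_rot": TCP orientation; "force": force on the tool from outside, world axes, zero at the start; "ft_torque": the same for the moment, N m; "width": opening from 0.0 (shut) to 1.0 (fully open).
Only numpy, scipy, OpenCV 4.12 (cv2) and the standard library are available. Lean on these libraries where they do the work, as an engineer would, in place of code of your own. Each camera call takes 0.05 s, during which the arm holds its last target.

## Working session

There is one attempt and no reset: what is moved stays moved. The work goes in short steps, Python scripts to look and compute and a tool call to move; the robot and the scene stay as the last step left them, time stands still between calls to the robot, and variables do not carry over. Pictures are saved under pics/ and viewed, and the job is handed in when it is done.

Besides the shell and the picture viewer there is one more tool, called after "Request:" by a JSON object that holds its "method" and its "body". apply_moves: Moves the arm, as the interface text tells. Its arguments: {"type":"object","properties":{"targets":{"type":"array"},"grip_force":{"type":"number"}},"required":["targets"]}

```bash
ls; mkdir -p pics
python3 - <<'E'
from cell import arm, eyes
import cv2
print(arm.observe())
for n in ("side","top"):
    print(n, eyes.camera_params(n))
    im=eyes.get_image(n); cv2.imwrite(f"pics/{n}0.png", cv2.cvtColor(im,cv2.COLOR_RGB2BGR))
E
```

```text
pics
{'clock': 0.0, 'joints': array([ 1.11138923,  0.43525691,  0.02501282,  1.57410987, -0.01160505,
        1.13396688, -0.07510562]), 'dq': array([ 0.00210954, -0.00039198,  0.0010783 , -0.00125488, -0.00155342,
        0.00090592, -0.00120007]), 'joint_efforts': array([ 5.54249855e-04, -6.67858028e+01,  9.85089540e-01, -3.14466298e+01,
       -6.05250592e-02,  4.29440313e-02,  2.08971146e-04]), 'position': array([ 0.218051  , -0.58518644,  0.2259194 ]), 'ee_rot': array([-3.09025128e+00, -5.57054640e-01,  6.86064373e-04]), 'force': array([0.98145112, 0.61255868, 0.16814791]), 'ft_torque': array([ 0.00498901, -0.02961515, -0.00068182]), 'width': 1.001738759685599}
side {'camera_matrix': array([[483.93303062,   0.        , 281.35587347],
       [  0.        , 483.93303062, 217.67931397],
       [  0.        ,   0.        ,   1.        ]]), 'xyz': array([0.50315685, 1.0060643 , 0.90013766]), 'attitude': array([-0.15053569,  2.79983709, -1.30738841])}
top {'camera_matrix': array([[387.44068228,   0.        , 278.39827896],
       [  0.        , 387.44068228, 205.58589898],
       [  0.        ,   0.        ,   1.        ]]), 'xyz': array([0.47460927, 0.07875753, 0.86672185]), 'attitude': array([-2.12550751,  2.11301515, -0.21723169])}
```

View pics/side0.png

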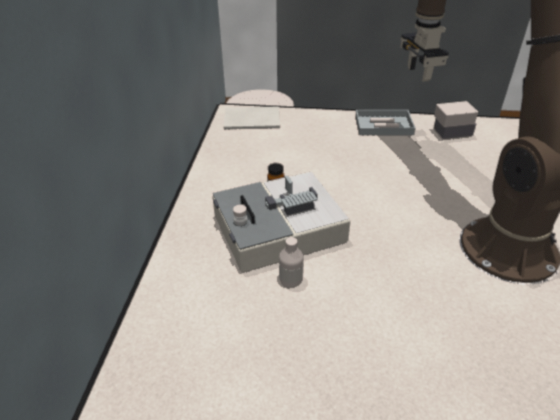

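View pics/top0.png

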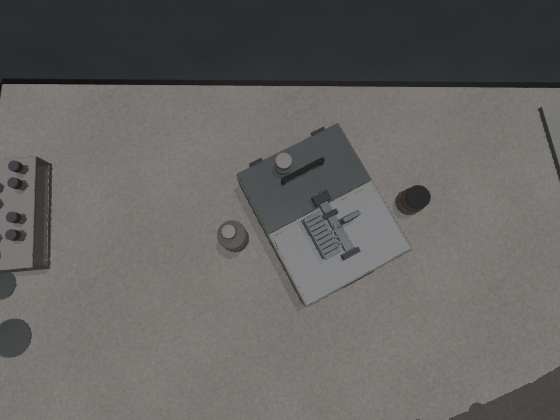

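Box is in the middle of the top view (deck corners ≈(410,247), (307,303), lid corners ≈(238,176), (338,125)); pad ≈(322,234), tab ≈(350,216). Zooming for precise pixels.

Run:
```python
import cv2
a=cv2.imread("pics/top0.png")[110:315,215:435]
a=cv2.convertScaleAbs(a,alpha=1.5)
cv2.imwrite("pics/topz.png",cv2.resize(a[:150+0],None,fx=3.6,fy=3.6,interpolation=cv2.INTER_CUBIC))
b=cv2.imread("pics/top0.png")[180:270,285:380]
cv2.imwrite("pics/topzz.png",cv2.resize(cv2.convertScaleAbs(b,alpha=1.4),None,fx=6,fy=6,interpolation=cv2.INTER_CUBIC))
c=cv2.imread("pics/side0.png")[160:290,205:355]
cv2.imwrite("pics/sidez.png",cv2.resize(c,None,fx=4.5,fy=4.5,interpolation=cv2.INTER_CUBIC))
```

```text
(no output)
```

View pics/topzz.png

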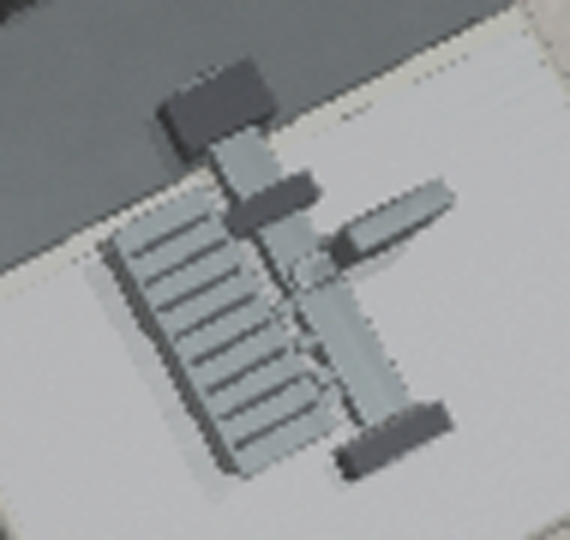

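View pics/sidez.png

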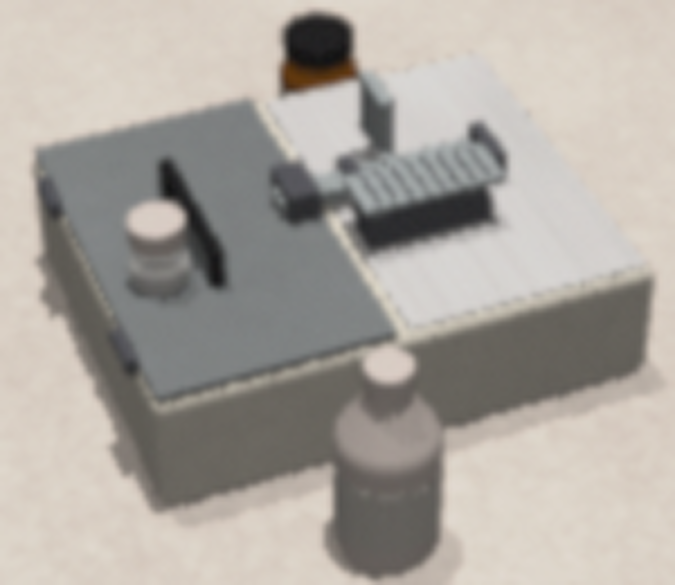

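```bash
cat > h.py <<'E'
import numpy as np, cv2
from scipy.optimize import least_squares
from scipy.spatial.transform import Rotation as R
from cell import arm, eyes
P={n:eyes.camera_params(n) for n in("side","top")}
def proj(n,X):
    p=P[n]; c=R.from_rotvec(p["attitude"]).inv().apply(np.atleast_2d(X)-p["xyz"])
    q=c@p["camera_matrix"].T; return q[:,:2]/q[:,2:]
def box2w(b,X):
    X=np.atleast_2d(X); c,s=np.cos(b[2]),np.sin(b[2])
    return np.c_[b[0]+c*X[:,0]-s*X[:,1], b[1]+s*X[:,0]+c*X[:,1], X[:,2]]
E
cat > fit.py <<'E'
from h import *
def tz(u,v): return ((u+.5)/6-.5+285,(v+.5)/6-.5+180)
def sz(u,v): return ((u+.5)/4.5-.5+205,(v+.5)/4.5-.5+160)
pts=[("top",(-.005,.050,.116),tz(118,236)),("top",(-.095,.050,.116),tz(243,477)),("top",(-.095,.014,.116),tz(335,425)),("top",(-.005,.014,.116),tz(205,187)),
("top",(-.041,-.014,.140),tz(345,237)),("top",(-.041,-.050,.140),tz(440,180)),("top",(-.051,-.050,.140),tz(456,200)),("top",(-.051,-.014,.140),tz(357,259)),
("top",(-.16,.125,.08),(307,304)),("top",(-.16,-.125,.08),(410,247)),
("side",(-.005,.050,.116),sz(360,212)),("side",(-.095,.050,.116),sz(505,178)),("side",(-.095,.014,.116),sz(475,140)),("side",(-.005,.014,.116),sz(345,180)),
("side",(-.16,.125,.08),sz(652,272))]
def f(b): return np.concatenate([proj(n,box2w(b,np.array(X)))[0]-np.array(p) for n,X,p in pts])
best=min((least_squares(f,[.5,0,y],loss="soft_l1") for y in (0,.5,1,-.5)),key=lambda r:r.cost)
b=best.x; print(b,np.degrees(b[2]))
for (n,X,p),r in zip(pts,f(b).reshape(-1,2)): print(n,X,r.round(1))
for n in("top","side"):
    im=cv2.imread(f"pics/{n}0.png"); im=cv2.resize(im,None,fx=4,fy=4,interpolation=cv2.INTER_CUBIC)
    def poly(L):
        q=proj(n,box2w(b,np.array(L))); q=((q+.5)*4-.5).round().astype(int); cv2.polylines(im,[q.reshape(-1,1,2)],True,(0,0,255),1)
    poly([(x,y,.116) for x,y in((-.005,.014),(-.095,.014),(-.095,.05),(-.005,.05))])
    poly([(x,y,.14) for x,y in((-.041,-.014),(-.051,-.014),(-.051,-.05),(-.041,-.05))])
    poly([(x,y,.08) for x,y in((-.16,-.125),(.004,-.125),(.004,.125),(-.16,.125))])
    c=proj(n,box2w(b,(-.04,0,.1)))[0]*4
    x0,y0=int(c[0]-300),max(0,int(c[1]-260)); cv2.imwrite(f"pics/fit_{n}.png",im[y0:y0+520,x0:x0+600])
E
python3 fit.py
```

```text
[ 0.62847171 -0.01350406  0.49726344] 28.491096612303
top (-0.005, 0.05, 0.116) [-2.  -0.4]
top (-0.095, 0.05, 0.116) [-0.2  0.2]
top (-0.095, 0.014, 0.116) [ 0.6 -0. ]
top (-0.005, 0.014, 0.116) [-0.5 -0.7]
top (-0.041, -0.014, 0.14) [-0.4 -1.8]
top (-0.041, -0.05, 0.14) [ 0. -1.]
top (-0.051, -0.05, 0.14) [0.  0.2]
top (-0.051, -0.014, 0.14) [ 0.2 -0.9]
top (-0.16, 0.125, 0.08) [-1.3  3.9]
top (-0.16, -0.125, 0.08) [3.3 0.8]
side (-0.005, 0.05, 0.116) [ 1.  -0.4]
side (-0.095, 0.05, 0.116) [ 0.1 -1. ]
side (-0.095, 0.014, 0.116) [ 1.1 -0. ]
side (-0.005, 0.014, 0.116) [-0.9 -1.1]
side (-0.16, 0.125, 0.08) [ 1.5 -0.6]
```

View pics/fit_top.png

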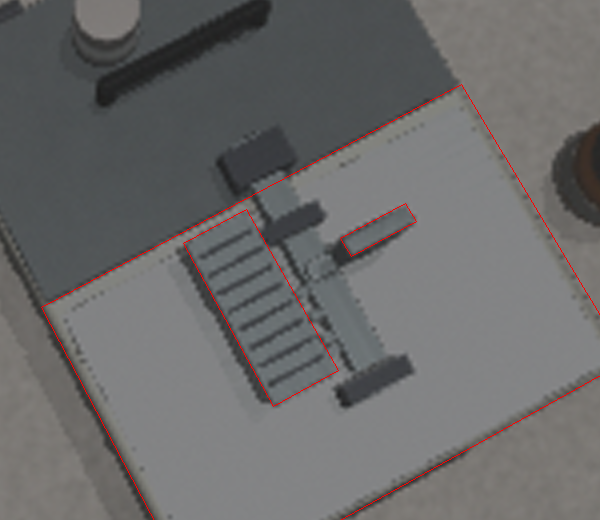

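View pics/fit_side.png

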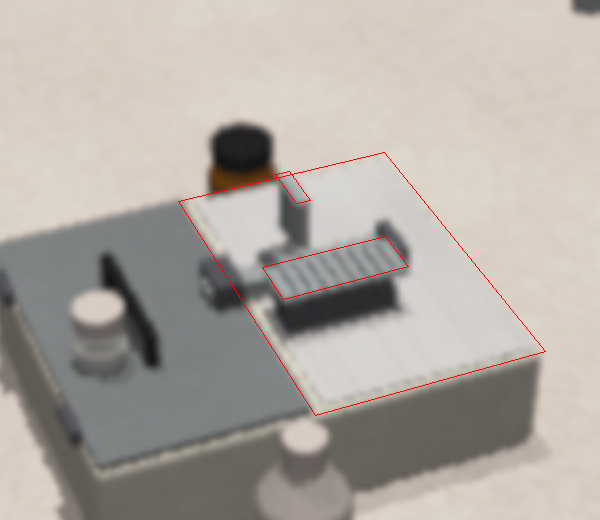

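Box pose (0.628, -0.0135), yaw 28.5°; the overlay matches pad and tab within about 1 px. Now the moves to a hover pose at box (-0.020, 0), TCP z 0.20.

```bash
cat > delta.py <<'E'
from h import *
import sys
b=np.array([.6285,-.0135,.4973])
t=np.array([float(v) for v in sys.argv[1:4]])  # target in box coordinates
s=arm.observe(); Rm=R.from_rotvec(s["ee_rot"]); M=Rm.as_matrix()
yaw=np.arctan2(M[1,0],M[0,0]); turn=-(b[2]-yaw)
c,sn=np.cos(b[2]),np.sin(b[2]); Rt=np.array([[c,sn,0],[sn,-c,0],[0,0,-1]])
d=box2w(b,t)[0]-s["position"]
rel=s["position"]-[b[0],b[1],0]
print("t",s["clock"],"tool in box",np.round([c*rel[0]+sn*rel[1],-sn*rel[0]+c*rel[1],rel[2]],4),"tilt z",M[:,2].round(4))
print("turn share",turn/(np.pi/2),"delta tool axes mm (after turn)",(Rt.T@d*1000).round(1),"share",(Rt.T@d/.4).round(4),"| cur axes",(M.T@d/.4).round(4))
print("F",s["force"].round(2),"w",s["width"],"q",s["joints"].round(3))
E
python3 delta.py -.02 0 .2
```

```text
t 0.1 tool in box [-0.6335 -0.3067  0.226 ] tilt z [-6.0e-04  1.2e-03 -1.0e+00]
turn share -0.08949667784615192 delta tool axes mm (after turn) [ 613.5 -306.7   26. ] share [ 1.5337 -0.7667  0.0651] | cur axes [ 1.4111 -0.974   0.0662]
F [ 0.43 -0.13  0.57] w 1.000982743555015 q [ 1.111  0.435  0.025  1.574 -0.012  1.134 -0.075]
```

Request:
{"method": "apply_moves", "body": {"targets": [0.46, 0, 0, 0, -0.09, 0.46, 0.1, -0.05, 0, 0, 0.46, 0.1, -0.05, 0, 0, 0.46, 0.1, -0.05, 0, 0, 0.46, 0.1, -0.05, 0, 0, 0.46, 0.1, -0.05, 0, 0, 0.46, 0.1, -0.05, 0, 0, 0.46, 0.1, -0.05, 0, 0, 0.46, 0.1, -0.05, 0, 0, 0.46, 0.1, -0.05, 0, 0, 0.46, 0.1, -0.05, 0, 0, 0.46, 0.1, -0.05, 0, 0, 0.46, 0.1, -0.05, 0, 0, 0.46, 0.1, -0.05, 0, 0, 0.46, 0.1, -0.05, 0, 0, 0.46, 0.1, -0.05, 0, 0, 0.46, 0, 0, 0, 0, 0.46, 0, 0, 0, 0]}}

```text
clock: 2.35
position: [0.6016, -0.036, 0.2262]
ee_rot: [3.044, 0.774, -0.002]
force: [0.1, -0.8, 0.1]
width: 0.541
```

```bash
python3 delta.py -.02 0 .165
python3 - <<'E'
from h import *
for n in("side","top"):
    im=cv2.cvtColor(eyes.get_image(n),cv2.COLOR_RGB2BGR); c=proj(n,[.6,-.03,.12])[0].astype(int)
    im=im[max(0,c[1]-65):c[1]+65,c[0]-75:c[0]+75]; cv2.imwrite(f"pics/{n}1.png",cv2.resize(im,None,fx=4,fy=4,interpolation=cv2.INTER_CUBIC))
E
```

```text
t 2.35 tool in box [-0.0344 -0.007   0.2262] tilt z [-1.2e-03 -6.0e-04 -1.0e+00]
turn share 0.0004605760107867804 delta tool axes mm (after turn) [14.4 -7.  61.2] share [ 0.0361 -0.0174  0.153 ] | cur axes [ 0.0363 -0.0174  0.1529]
F [ 0.15 -0.83  0.09] w 0.5412552120025031 q [ 0.157  0.418 -0.264  1.612  0.118  1.129 -1.209]
```

Request:
{"method": "apply_moves", "body": {"targets": [0.46, 0.036, -0.0175, 0, 0, 0.46, 0, 0, 0.075, 0, 0.46, 0, 0, 0.075, 0, 0.46, 0, 0, 0, 0, 0.46, 0, 0, 0, 0]}}

```text
clock: 3.08
position: [0.6122, -0.0221, 0.1679]
ee_rot: [3.045, 0.774, 0.002]
force: [0.0, 0.3, 0.7]
width: 0.542
```

```bash
python3 delta.py -.02 0 .13
python3 - <<'E'
from h import *
for n in("side","top"):
    im=cv2.cvtColor(eyes.get_image(n),cv2.COLOR_RGB2BGR); c=proj(n,[.6,-.03,.12])[0].astype(int)
    im=im[max(0,c[1]-65):c[1]+65,c[0]-75:c[0]+75]; cv2.imwrite(f"pics/{n}2.png",cv2.resize(im,None,fx=4,fy=4,interpolation=cv2.INTER_CUBIC))
E
```

```text
t 3.075 tool in box [-0.0185  0.0002  0.1679] tilt z [ 1.4e-03  2.0e-04 -1.0e+00]
turn share 0.00048165739147468386 delta tool axes mm (after turn) [-1.5  0.2 37.9] share [-0.0038  0.0006  0.0947] | cur axes [-0.004   0.0005  0.0947]
F [0.02 0.34 0.7 ] w 0.5418605634894512 q [ 0.13   0.483 -0.261  1.662  0.141  1.014 -1.25 ]
```

View pics/side2.png

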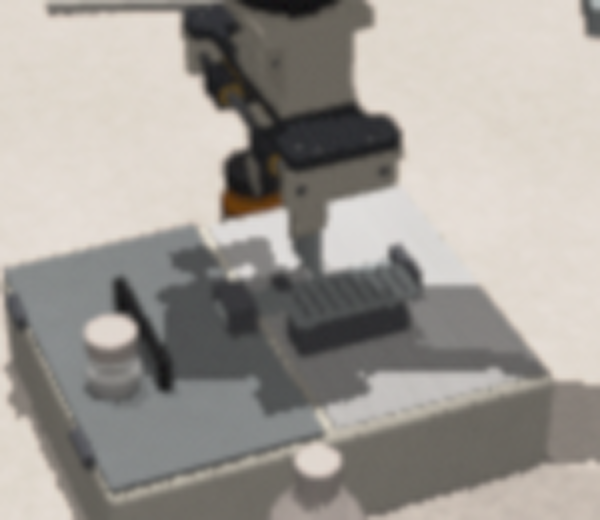

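View pics/top2.png

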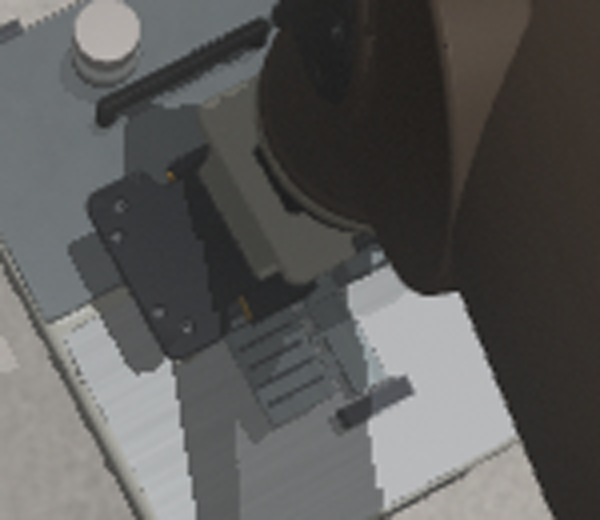

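The side view shows one fingertip (≈(315,270) in the crop) above the pad; checking against the expected tip projection.

Run:
```python
from h import *
b=np.array([.6285,-.0135,.4973]); n="side"
c=proj(n,[.6,-.03,.12])[0].astype(int); o=np.array([c[0]-75,max(0,c[1]-65)])
im=cv2.imread("pics/side2.png")
for i,(x0,y0,y1) in enumerate([(-.0185,.025,.044),(-.0185,-.044,-.025)]):
    L=np.array([(x0+dx,y,.168) for dx,y in((-.0095,y0),(.0095,y0),(.0095,y1),(-.0095,y1))])
    q=((proj(n,box2w(b,L))-o+.5)*4-.5).round().astype(int); print(q.tolist()); cv2.polylines(im,[q.reshape(-1,1,2)],True,(0,255-255*i,255),1)
cv2.imwrite("pics/side2o.png",im)
```

```text
[[314, 229], [287, 235], [298, 252], [326, 245]]
[[274, 173], [248, 179], [258, 194], [285, 188]]
```

View pics/side2o.png

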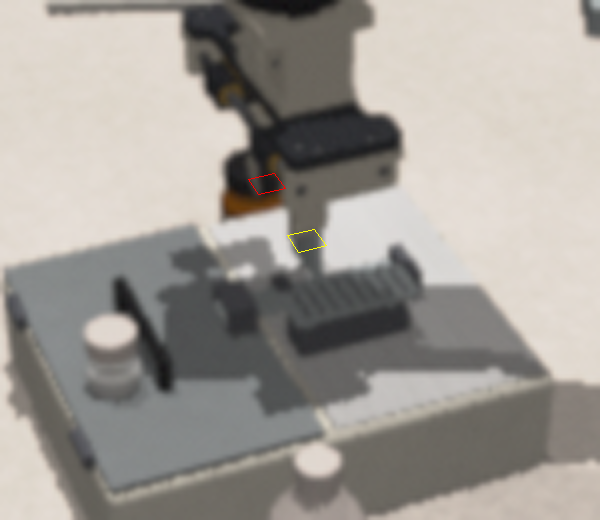

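Request:
{"method": "apply_moves", "body": {"targets": [0.46, -0.004, 0, 0.05, 0, 0.46, 0, 0, 0.045, 0, 0.46, 0, 0, 0, 0, 0.46, 0, 0, 0, 0]}}

```text
clock: 3.68
position: [0.6104, -0.0231, 0.1292]
ee_rot: [3.045, 0.774, 0.001]
force: [0.1, -0.5, -0.4]
width: 0.542
```

```bash
python3 delta.py -.02 0 .108
python3 - <<'E'
from h import *
for n in("side",):
    im=cv2.cvtColor(eyes.get_image(n),cv2.COLOR_RGB2BGR); c=proj(n,[.6,-.03,.12])[0].astype(int)
    im=im[max(0,c[1]-65):c[1]+65,c[0]-75:c[0]+75]; cv2.imwrite(f"pics/{n}3.png",cv2.resize(im,None,fx=4,fy=4,interpolation=cv2.INTER_CUBIC))
E
```

```text
t 3.675 tool in box [-0.0205  0.0002  0.1292] tilt z [ 6.e-04  1.e-04 -1.e+00]
turn share 0.0005134765634455025 delta tool axes mm (after turn) [ 0.5  0.2 21.2] share [0.0013 0.0006 0.0531] | cur axes [0.0013 0.0006 0.0531]
F [ 0.15 -0.48 -0.42] w 0.5424812250295192 q [ 0.126  0.521 -0.255  1.706  0.157  0.934 -1.262]
```

View pics/side3.png

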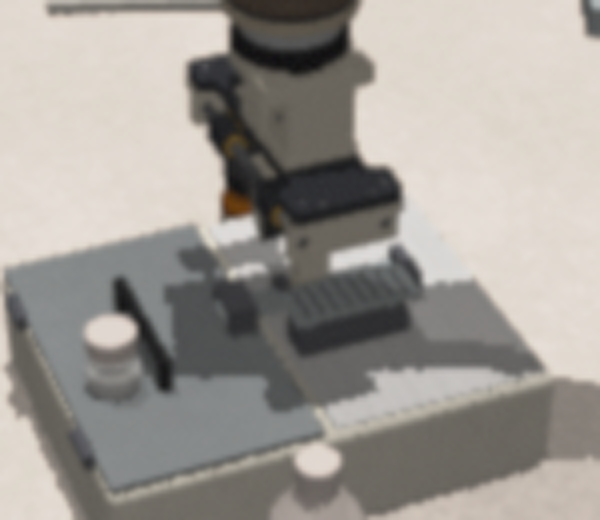

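Finger hangs just above the pad with no contact. Lowering to contact, then pressing.

Request:
{"method": "apply_moves", "body": {"targets": [0.46, 0, 0, 0.02, 0, 0.46, 0, 0, 0.015, 0, 0.46, 0, 0, 0, 0, 0.46, 0, 0, 0, 0]}}

```text
clock: 4.22
position: [0.6101, -0.0232, 0.115]
ee_rot: [3.045, 0.774, 0.0]
force: [-0.8, 0.3, 3.8]
width: 0.543
```

```bash
python3 delta.py -.02 0 .108
```

```text
t 4.225 tool in box [-0.0208  0.0002  0.115 ] tilt z [ 3.e-04 -1.e-04 -1.e+00]
turn share 0.0004640689817227183 delta tool axes mm (after turn) [0.8 0.2 7. ] share [0.002  0.0006 0.0175] | cur axes [0.002  0.0006 0.0175]
F [-0.77  0.31  3.82] w 0.5428794902296058 q [ 0.124  0.536 -0.252  1.72   0.163  0.906 -1.267]
```

Contact at 4 N, as the spring predicts. Pressing to the stop.

Request:
{"method": "apply_moves", "body": {"targets": [0.46, 0, 0, 0.01, 0, 0.46, 0, 0, 0.0075, 0, 0.46, 0, 0, 0, 0, 0.46, 0, 0, 0, 0]}}

```text
clock: 4.72
position: [0.6101, -0.0232, 0.1083]
ee_rot: [3.044, 0.774, 0.001]
force: [-1.7, -0.9, 8.7]
width: 0.537
```

Request:
{"method": "apply_moves", "body": {"targets": [0.46, 0, 0, 0.0025, 0, 0.46, 0, 0, 0, 0, 0.46, 0, 0, 0, 0]}}

```text
clock: 5.1
position: [0.6102, -0.0232, 0.1081]
ee_rot: [3.044, 0.774, 0.002]
force: [-3.9, -0.5, 16.2]
width: 0.541
```

Request:
{"method": "apply_moves", "body": {"targets": [0.46, -0.01, 0, 0, 0, 0.46, -0.01, 0, 0, 0, 0.46, -0.01, 0, 0, 0, 0.46, -0.01, 0, 0, 0, 0.46, 0, 0, 0, 0]}}

```text
clock: 5.72
position: [0.5987, -0.0294, 0.1083]
ee_rot: [-3.044, -0.775, -0.01]
force: [4.6, 2.6, 8.0]
width: 0.539
```

```bash
python3 delta.py -.0735 0 .108
```

```text
t 5.725 tool in box [-0.0338  0.0002  0.1083] tilt z [ 0.0062  0.0018 -1.    ]
turn share 0.0008389465665000794 delta tool axes mm (after turn) [-39.7   0.2   0.3] share [-0.0993  0.0005  0.0007] | cur axes [-0.0993  0.0004  0.0001]
F [4.6 2.6 8. ] w 0.5385819361295711 q [ 0.139  0.526 -0.254  1.76   0.164  0.87  -1.26 ]
```

Request:
{"method": "apply_moves", "body": {"targets": [0.46, 0, 0, 0.003, 0, 0.46, -0.01, 0, 0, 0, 0.46, -0.01, 0, 0, 0, 0.46, 0, 0, 0, 0]}}

```text
clock: 6.22
position: [0.5935, -0.0323, 0.1082]
ee_rot: [-3.044, -0.776, -0.016]
force: [6.8, 6.1, 12.3]
width: 0.539
```

```bash
python3 delta.py -.0735 0 .108
```

```text
t 6.225 tool in box [-0.0398  0.0002  0.1082] tilt z [ 0.0099  0.0028 -0.9999]
turn share 0.001157947909188615 delta tool axes mm (after turn) [-33.7   0.2   0.2] share [-0.0844  0.0004  0.0005] | cur axes [-0.0844  0.0003 -0.0003]
F [ 6.82  6.15 12.33] w 0.5385951271042562 q [ 0.146  0.517 -0.256  1.776  0.163  0.859 -1.255]
```

Run:
```python
from h import *
for n in("side","top"):
    im=cv2.cvtColor(eyes.get_image(n),cv2.COLOR_RGB2BGR); c=proj(n,[.6,-.03,.12])[0].astype(int)
    im=im[max(0,c[1]-65):c[1]+65,c[0]-75:c[0]+75]; cv2.imwrite(f"pics/{n}4.png",cv2.resize(im,None,fx=4,fy=4,interpolation=cv2.INTER_CUBIC))
```

```text
(no output)
```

View pics/side4.png

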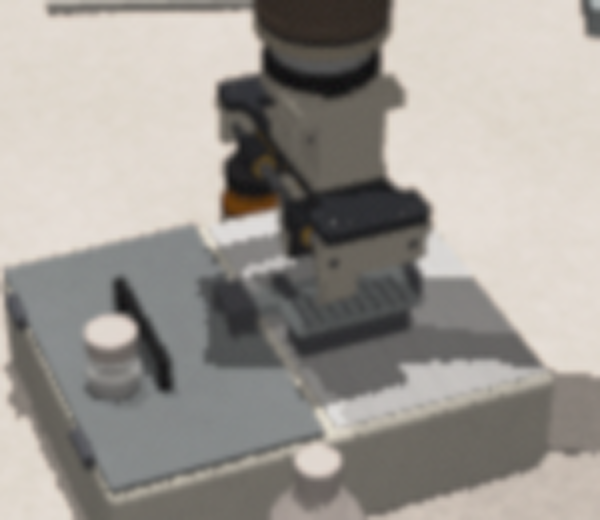

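View pics/top4.png

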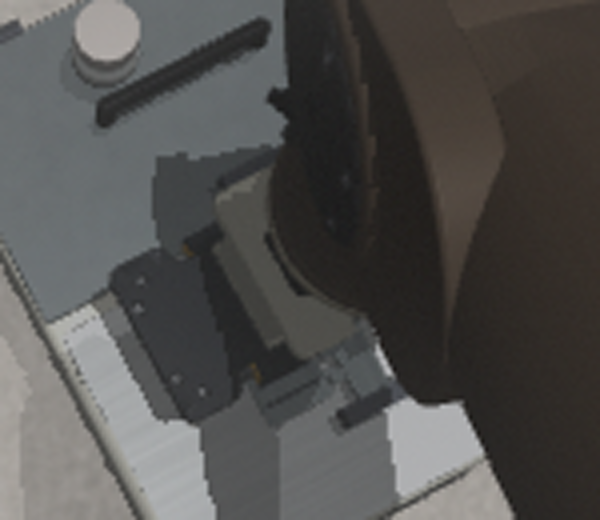

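The side view shows the pad pressed flush with the finger on it at ≈(345,295); the tab is hidden behind the gripper. Pushing on in steps, with a little more down.

Request:
{"method": "apply_moves", "body": {"targets": [0.46, -0.01, 0, 0.001, 0, 0.46, -0.01, 0, 0.001, 0, 0.46, -0.01, 0, 0, 0, 0.46, 0, 0, 0, 0]}}

```text
clock: 6.82
position: [0.584, -0.0375, 0.1081]
ee_rot: [-3.044, -0.776, -0.02]
force: [8.5, 6.8, 15.4]
width: 0.544
```

```bash
python3 delta.py -.0735 0 .108
```

```text
t 6.825 tool in box [-5.050e-02  1.000e-04  1.081e-01] tilt z [ 0.0122  0.0033 -0.9999]
turn share 0.0013345366649901217 delta tool axes mm (after turn) [-23.    0.1   0.1] share [-0.0574  0.0003  0.0002] | cur axes [-0.0574  0.0001 -0.0005]
F [ 8.49  6.79 15.41] w 0.5444098081383056 q [ 0.159  0.504 -0.258  1.801  0.162  0.845 -1.246]
```

Request:
{"method": "apply_moves", "body": {"targets": [0.46, -0.01, 0, 0, 0, 0.46, -0.01, 0, 0, 0, 0.46, -0.01, 0, 0, 0, 0.46, -0.01, 0, 0, 0, 0.46, 0, 0, 0, 0]}}

```text
clock: 7.45
position: [0.5701, -0.0451, 0.1081]
ee_rot: [-3.044, -0.776, -0.02]
force: [8.7, 6.2, 15.8]
width: 0.539
```

```bash
python3 delta.py -.0735 0 .108
```

```text
t 7.45 tool in box [-6.640e-02  1.000e-04  1.081e-01] tilt z [ 0.0122  0.0033 -0.9999]
turn share 0.001411427881695417 delta tool axes mm (after turn) [-7.1  0.1  0.1] share [-0.0177  0.0003  0.0002] | cur axes [-0.0177  0.0002 -0.0001]
F [ 8.66  6.21 15.77] w 0.53852440041085 q [ 0.176  0.486 -0.26   1.835  0.16   0.829 -1.234]
```

Request:
{"method": "apply_moves", "body": {"targets": [0.46, -0.0075, 0, 0, 0, 0.46, -0.0075, 0, 0, 0, 0.46, 0, 0, 0, 0]}}

```text
clock: 7.82
position: [0.5651, -0.0478, 0.108]
ee_rot: [-3.044, -0.777, -0.021]
force: [8.1, 6.9, 16.0]
width: 0.542
```

Request:
{"method": "apply_moves", "body": {"targets": [0.46, -0.0075, 0, 0, 0, 0.46, 0, 0, 0, 0]}}

```text
clock: 8.07
position: [0.5648, -0.0479, 0.1082]
ee_rot: [-3.043, -0.78, -0.028]
force: [18.0, 10.2, 6.5]
width: 0.543
```

```bash
python3 delta.py -.0735 0 .108
```

```text
t 8.075 tool in box [-7.240e-02  1.000e-04  1.082e-01] tilt z [ 0.0169  0.0048 -0.9998]
turn share 0.0028950073164004703 delta tool axes mm (after turn) [-1.1  0.1  0.2] share [-0.0028  0.0003  0.0004] | cur axes [-0.0028  0.0003  0.0004]
F [18.01 10.16  6.51] w 0.5427044542217835 q [ 0.185  0.476 -0.263  1.851  0.159  0.817 -1.225]
```

The force jumped to about 20 N at box x -72.4 mm (expected stop ≈-73.5), so the bolt is on its hard stop. I'll back the finger off the tab with the catch still held, then lift.

Request:
{"method": "apply_moves", "body": {"targets": [0.46, 0.01, 0, 0, 0, 0.46, 0.01, 0, 0, 0, 0.46, 0.01, 0, 0, 0, 0.46, 0, 0, 0, 0]}}

```text
clock: 8.57
position: [0.5654, -0.0476, 0.1075]
ee_rot: [3.043, 0.773, -0.004]
force: [-18.5, -4.5, 42.6]
width: 0.544
```

Request:
{"method": "apply_moves", "body": {"targets": [0.46, 0, 0, -0.015, 0, 0.46, 0, 0, -0.015, 0, 0.46, 0, 0, -0.02, 0, 0.46, 0, 0, -0.05, 0, 0.46, 0, 0, -0.05, 0, 0.46, 0, 0, 0, 0]}}

```text
clock: 9.32
position: [0.568, -0.0463, 0.166]
ee_rot: [3.044, 0.774, 0.005]
force: [0.4, 0.4, -0.0]
width: 0.54
```

```bash
python3 delta.py -.0735 0 .2
```

```text
t 9.325 tool in box [-0.0688 -0.      0.166 ] tilt z [ 2.9e-03  1.0e-04 -1.0e+00]
turn share 0.0005688282133876778 delta tool axes mm (after turn) [ -4.7  -0.  -34. ] share [-0.0117 -0.0001 -0.085 ] | cur axes [-0.0115  0.     -0.0851]
F [ 0.36  0.37 -0.03] w 0.5403962398820669 q [ 0.185  0.421 -0.27   1.772  0.133  0.964 -1.21 ]
```

Lifted free. Moving aside to see the result.

Request:
{"method": "apply_moves", "body": {"targets": [0.46, 0, 0, -0.075, 0, 0.46, 0, 0, -0.075, 0, 0.46, -0.09, 0.06, 0, 0, 0.46, -0.09, 0.06, 0, 0, 0.46, -0.09, 0.06, 0, 0, 0.46, -0.09, 0.06, 0, 0, 0.46, -0.09, 0.06, 0, 0, 0.46, -0.09, 0.06, 0, 0, 0.46, -0.09, 0.06, 0, 0, 0.46, -0.09, 0.06, 0, 0, 0.46, 0, 0, 0, 0, 0.46, 0, 0, 0, 0]}}

```text
clock: 10.82
position: [0.4058, -0.3521, 0.2239]
ee_rot: [-3.043, -0.774, 0.0]
force: [-0.2, 0.1, -1.4]
width: 0.54
```

Run:
```python
from h import *
b=np.array([.6285,-.0135,.4973])
for n in("side","top"):
    full=cv2.cvtColor(eyes.get_image(n),cv2.COLOR_RGB2BGR); cv2.imwrite(f"pics/{n}5full.png",full)
    c=proj(n,[.6,-.03,.12])[0].astype(int); o=np.array([c[0]-60,max(0,c[1]-50)])
    im=cv2.resize(full[o[1]:o[1]+100,o[0]:o[0]+120],None,fx=6,fy=6,interpolation=cv2.INTER_CUBIC)
    cv2.imwrite(f"pics/{n}5.png",im)
    for d,col in((.042,(0,0,255)),(.0,(0,255,255))):
        L=np.array([(x-d,y,.14) for x,y in((-.041,-.014),(-.051,-.014),(-.051,-.05),(-.041,-.05))])
        cv2.polylines(im,[((proj(n,box2w(b,L))-o+.5)*6-.5).round().astype(int).reshape(-1,1,2)],True,col,1)
    for z,col in((.116,(0,0,255)),(.108,(0,255,255))):
        L=np.array([(x,y,z) for x,y in((-.005,.014),(-.095,.014),(-.095,.05),(-.005,.05))])
        cv2.polylines(im,[((proj(n,box2w(b,L))-o+.5)*6-.5).round().astype(int).reshape(-1,1,2)],True,col,1)
    cv2.imwrite(f"pics/{n}5o.png",im)
```

```text
(no output)
```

View pics/side5o.png

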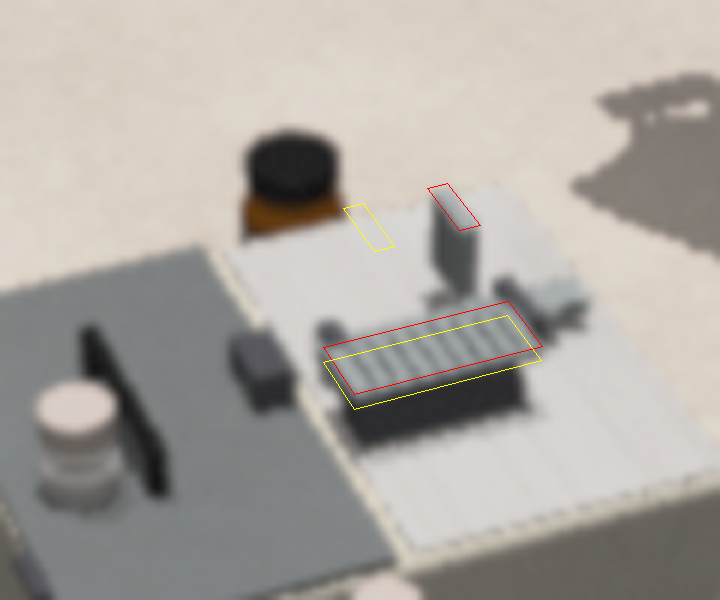

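View pics/top5o.png

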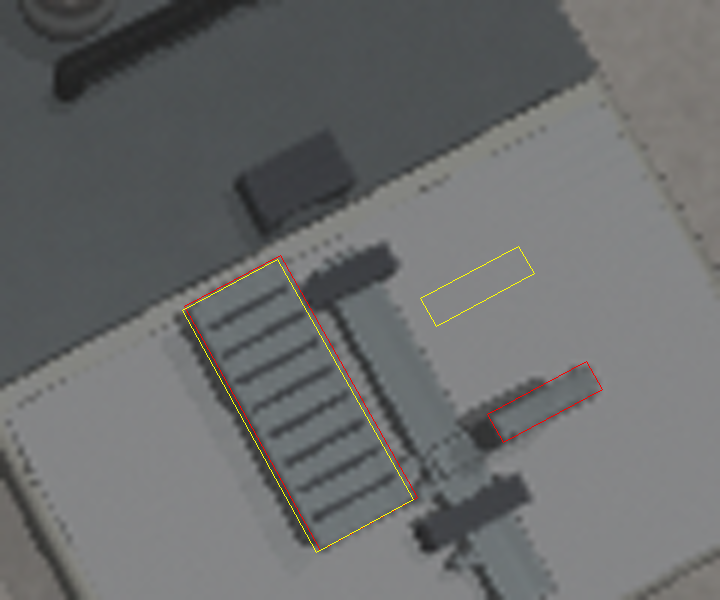

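View pics/top5full.png

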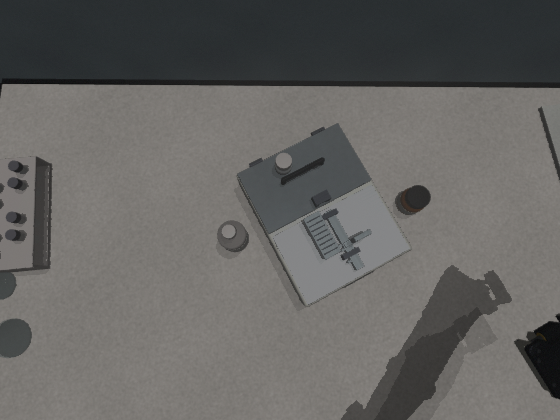

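The tab lies on the outline for the bolt 42 mm drawn, and the bolt is out of the keeper. The pad sits on the outline for the catch up (z 116). The bottle and both jars are at their old pixels and the arm is clear.

```bash
python3 -c "
from cell import arm
s=arm.observe(); print(s['clock'],s['force']); print(arm.sign_off())"
```

```text
10.925 [ 0.32110274 -0.48455066 -0.40256791]
the job is handed in; nothing more can be done
None
```

The box is unlocked and the job is handed in, at 10.9 s on the robot's clock. I pressed the catch to its stop with one fingertip. Keeping it down, I pushed the tab to its hard stop with the other, backed off the tab and lifted away.

**Last checks:** In both camera views the tab sits where it should with the bolt drawn 42 mm, and the bolt is out of the keeper. The pad is back up at 116 mm, judged from the side view. The bottle and both jars are where they stood, and the arm is clear with about 0 N on it.

**What didn't match exactly:**
- **Stop position:** the fingertip met the stop about 1 mm short of where I had calculated. That is within the camera calibration error, and the pictures agree with full draw.
- **Force on the catch:** it fell to 6.5 N at the stop and rose to about 43 N for a moment as I backed off. The catch stayed down throughout, and the wrist force stayed well under 120 N at every reading.

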